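# Level the griddle with its foot screw and keep it pressed home

## Task

Level the griddle that stands on the range: take hold of the winged foot knob from above, push the sprung front of the griddle down until you feel the levelling foot stand on its seat, and turn the knob, still pressing firmly but without forcing it, until the bubble lies in the middle of the vial, between the two lines. Finish while you are still gripping the knob and pressing the foot on its seat with the bubble centred: do not let go. Leave the other things on the range where they are.

Things in the scene. Friction and masses are not known exactly. Their poses are not given: they have to be found in the camera images.
- knob_wing (a point): Centre of the foot knob's wing: an upright black bar 46 mm long (point x axis), 14 mm thick (y axis), 32 mm tall (z, up), on a round black flange 56 mm across whose upper face lies 15 mm below this point. The only knob on the griddle, on the plate's front edge (robot's side), centre some 82 mm above the range when the front is up. Grip it across the 14 mm and press down, fingertips on the flange.
- knob: The foot knob, wing and flange in one; origin on its axis, 25 mm below the wing's centre. Clockwise seen from above it screws the foot out by 6 mm per rad: the pressed front, knob included, rises as much and the bubble moves frontward 24 mm per rad. The foot starts too far in, so the pressed front is too low; 0.6 to 1.5 rad clockwise are needed. Stiff (0.2 N m and more), stays where left.
- griddle: The dark steel griddle plate, 215 x 170 x 6 mm, low-rimmed, hinged to its fixed stand at the far end. Origin on the hinge line, 45 mm above the range; x from front to far end, z up. The knob's axis is 175 mm in front of the hinge, 40 mm right of the middle. A spring lifts the front some 4 mm above level; 4 to 7 N at the knob press it down 7 to 11 mm, where the foot meets its seat, a firm stop.
- foot: The levelling foot, a steel stud 18 mm across on the knob's axis, hidden under the plate. It moves in and out but does not turn.
- seat: The round rubber seat, 38 mm across, on the stand under the foot; its upper face lies 34 mm above the range. Foot and seat give by about 0.13 mm per newton.
- vial_middle (a point): Middle of the spirit-level vial on the left edge of the plate: a green strip 104 mm long in an aluminium cradle along the griddle's x axis (the point has the plate's axes), with a thin black line across it 13.5 mm either side of the middle.
- bubble (a joint): Place of the white bubble (15 mm long) along the vial, in m: 0 in the middle, positive toward the far (hinge) end, at most 0.045 either way. It rises to the higher end, 0.7 m per rad of the plate's tilt, and takes about 0.3 s to follow. Front too high (as at the start, unpressed): negative; front too low: positive.
- tin: The bean tin, 75 mm across, 58 mm tall, right of the griddle; origin under its middle. A bystander.
- mug: The blue mug, 97 mm tall, on the left front coil; origin under its middle. A bystander.
- lemon: The lemon, 71 mm long, left of the griddle; origin under its middle. A bystander.
- pepper: The pepper jar with black lid, 41 mm across, 105 mm tall, behind the griddle; origin under its middle. A bystander.
- teaspoon: The teaspoon, 138 mm long, lying near the front edge; origin under its middle. A bystander.

How it is judged:
On the way, in this order (a step that is already met when the one before it is completed fails the run):
1. the front is pressed down until the foot stands on its seat, with the knob gripped (contact force between foot and seat above 1 N and contact force between the fingers and knob above 3 N and value of joint bubble above 0.008 m), for 0.2 s.
2. pressed on its seat, the griddle has been levelled: the bubble rests between the lines (contact force between foot and seat above 1 N and value of joint bubble between -0.006 and 0.006 m), for 0.5 s.
At the end, for the whole second after the job is handed in: The fingers still hold the knob (more than 3 N), the foot is still pressed on its seat with more than 1 N, and the bubble stays between the lines (its middle within 6 mm of the vial's middle), all through the last second (all of step 2 and contact force between the fingers and knob above 3 N); the arm keeps its last pose, push and grip.
It fails at once if the foot is forced on its seat with more than 40 N (contact force between foot and seat above 40 N).
It fails at once if a bystander (tin, mug, lemon, pepper jar, teaspoon) is displaced by more than 3 cm (distance of any of tin, mug, lemon, pepper, teaspoon from where it was at the start of the episode above 0.03 m).
It also fails if it takes over 45 s, if anything falls off the work surface, if the arm or the gripper's body presses on something with over 40 N, if the wrist force passes 120 N, or if a joint passes its speed limit or range.

## Robot

A 7-joint arm with a two-finger parallel gripper is mounted at the origin on a cart in front of the work surface, level with it; the furniture and walls round the work are solid. World frame = base frame: x ahead of the robot, y to its left, z up, the work surface at z = 0. Lengths are in m, angles in rad, forces in N, time in s.
With the tool pointing down it reaches from about 0.4 to 0.85 m from the base axis. Payload 4.4 kg.
Tool frame: the origin (TCP) lies at the very end of the fingers, on their centre line; the grasp point (between the pads) lies 19 mm behind it (ctrl.tcp_to_grasp is the distance from the TCP to the grasp point, in m); x points along the fingers, z is the direction in which the jaws open and shut, and the axes are right-handed (so a half turn about x gives the same grasp; the last joint's range is limited). The gripper opens to 94 mm and grips with 3 to 60 N. Pads are 16 mm wide; open, the fingers measure 119 mm over their backs; the gripper's body (75 mm by 177 mm) begins 78 mm behind the grasp point.
Start: joints at [-1.189, 0.628, 0.038, 1.517, -0.027, 0.996, -0.02], TCP at [0.281, 0.586, 0.205] pointing down, gripper open.
Joint ranges: [-3.06, 3.06], [-0.37, 2.12], [-1.25, 1.32], [0.18, 2.47], [-1.1, 4.24], [0.23, 1.98], [-2.94, 2.94]. Speed limits (rad/s): [2.57, 2.57, 3.14, 3.14, 3.14, 3.14, 3.14].

## Interface

Orientations are given as [roll, pitch, yaw] about the fixed x, y, z axes, in that order (R = Rz(yaw) Ry(pitch) Rx(roll)).
In Python, from station import ctrl, eoat, solver, eyes, ticket gives the robot as it stands. Calls block until the motion is done:
- ctrl.move_pose(position, orientation): joint-space move of the TCP to a pose.
- ctrl.move_straight(position, rot=None, speed=0.15): straight line of the TCP; rot=None keeps the orientation; speed is the mean speed in m/s.
- ctrl.move_j(angles): joint-space move.
- eoat.grip(opening): opening from 0.0 (shut) to 1.0 (fully open); the grip force is fixed at half the most; returns when the fingers have stopped.
- ctrl.dwell(seconds).
- solver.inverse_kinematics(position, orientation): joint angles nearest the present ones, or None.
- eyes.get_image(name): name is "scene" or "top" or "wrist"; returns a dict with "color" (420x560x3 uint8, red, green, blue), "z_map" (420x560 float32, m along the optical axis (not along the pixel's ray), 0 where there is no reading), "K" (3x3 intrinsics, pixels), "position" and "orientation" of the camera in the world. Camera axes: x right, y down, z forward; pixel columns grow to the right and rows downward; lengths in m; the calibration is good to about 2 mm. A picture is of the moment at which its call begins.
A pose or a line that the arm cannot do raises ctrl.IKError and nothing moves.
- ticket.job_done(): hands the job in, once; it reports no verdict.
Readings, each from a call of its own:
- ctrl.read_clock(): time.
- ctrl.read_joint_pos(): joint angles.
- ctrl.read_qd(): joint speeds.
- ctrl.read_joint_torque(): joint torques, N m.
- ctrl.read_eef_pos(): TCP position.
- ctrl.read_orientation(): TCP orientation.
- ctrl.read_force(): force on the tool from outside, world axes, zero at the start.
- ctrl.read_moment(): the same for the moment, N m.
- ctrl.read_width(): opening from 0.0 (shut) to 1.0 (fully open).
Only numpy, scipy, OpenCV 4.12 (cv2) and the standard library are available. Lean on these libraries where they do the work, as an engineer would, in place of code of your own. Each camera call takes 0.05 s, during which the arm holds its last target.

## Working session

There is one attempt and no reset: what is moved stays moved. The work goes in short steps, each a Python script; the robot and the scene stay as the last script left them, time stands still between calls to the robot, and variables do not carry over. Pictures are saved under pics/ and viewed, and the job is handed in when it is done.

```bash
mkdir -p pics; ls
python3 - <<'E'
from station import ctrl,eyes
import cv2,numpy as np,pickle
d={}
for n in ("scene","top","wrist"):
    im=eyes.get_image(n); d[n]=im
    cv2.imwrite(f"pics/{n}0.png",im["color"][:,:,::-1])
    print(n,im["position"],im["orientation"],im["K"].tolist())
pickle.dump(d,open("im0.pkl","wb"))
print(ctrl.read_clock(),ctrl.read_force(),ctrl.read_orientation(),ctrl.read_width())
E
```

```text
pics
scene [-0.00903462 -0.50824151  0.52951869] [-2.0855495  -0.00881915 -0.74199197] [[420.1628093215955, 0.0, 281.26562037241223], [0.0, 420.1628093215955, 205.9122753701533], [0.0, 0.0, 1.0]]
top [0.32142071 0.05411202 1.02220088] [-2.93853891e+00  5.21823669e-04 -1.59678791e+00] [[495.5547101596005, 0.0, 285.45738420540715], [0.0, 495.5547101596005, 199.77932566764326], [0.0, 0.0, 1.0]]
wrist [0.21238589 0.61819388 0.38293083] [2.87440232e+00 2.14292150e-03 1.12331589e+00] [[340.0610931294541, 0.0, 283.8776021724739], [0.0, 340.0610931294541, 212.75859254152624], [0.0, 0.0, 1.0]]
0.15 [-0.69670282 -0.26530759  0.88248965] [-3.1365031   1.56943478 -2.01349425] 1.0003043554191255
```

View pics/top0.png

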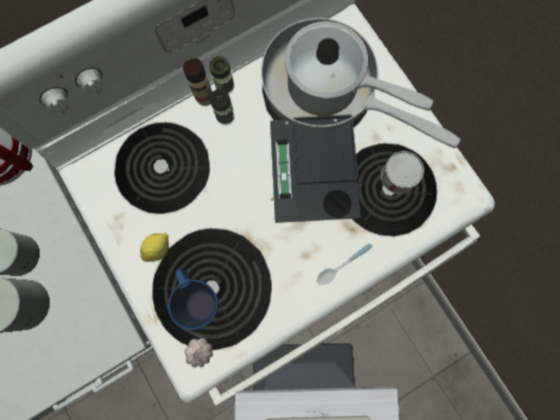

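View pics/scene0.png

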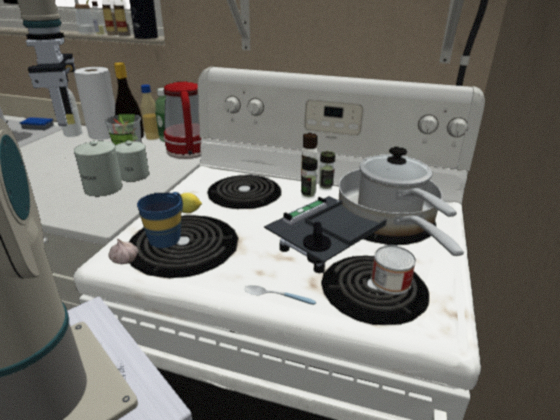

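Top: the griddle spans about (272–358, 117–221), with the knob near (337,204) and the vial near (284,168). The tin is at (403,170), the spoon at (345,265). Next I measure the positions.

```bash
cat > h.py <<'E'
import numpy as np,cv2
from scipy.spatial.transform import Rotation as R
def cloud(im):
    K=np.array(im["K"]);z=im["z_map"];v,u=np.mgrid[:z.shape[0],:z.shape[1]]
    p=np.stack([(u-K[0,2])/K[0,0]*z,(v-K[1,2])/K[1,1]*z,z],-1)
    w=p@R.from_euler('xyz',im["orientation"]).as_matrix().T+np.array(im["position"])
    w[z<=0]=np.nan
    return w
def pix(im,P):
    c=(np.atleast_2d(P)-im["position"])@R.from_euler('xyz',im["orientation"]).as_matrix()
    c=c@np.array(im["K"]).T
    return c[:,:2]/c[:,2:]
E
python3 - <<'E'
from h import *;import pickle
d=pickle.load(open("im0.pkl","rb"))
t=d["top"];w=cloud(t)
for p in [(337,204),(284,168),(310,200),(310,130),(250,240),(276,122),(355,121),(276,219),(357,217)]: print(p,w[p[1],p[0]].round(4))
print(w[190:222:2,318:362:3,2].round(3)*1000)
a=t["color"][100:240,250:450];cv2.imwrite("pics/tz.png",cv2.resize(a,None,fx=4,fy=4,interpolation=2)[:,:,::-1])
s=d["scene"];a=s["color"][180:290,240:400];cv2.imwrite("pics/sz.png",cv2.resize(a,None,fx=5,fy=5,interpolation=2)[:,:,::-1])
E
```

```text
(337, 204) [ 0.5037 -0.0496  0.0837]
(284, 168) [0.5831 0.0507 0.066 ]
(310, 200) [0.5181 0.0008 0.0583]
(310, 130) [ 0.6658 -0.0048  0.0537]
(250, 240) [0.4485 0.1247 0.0013]
(276, 122) [0.6858 0.0647 0.0515]
(355, 121) [ 0.7021 -0.1064  0.0021]
(276, 219) [0.4818 0.0691 0.0575]
(357, 217) [ 0.4816 -0.0908  0.0574]
[[ 55.  56.  55.  52.  58.  69.  64.  66.  58.  56.  55.  56.  56.  55.
   16.]
 [ 56.  59.  56.  57.  98.  95.  64.  68.  69.  65.  58.  58.  57.  60.
   13.]
 [ 57.  53.  58.  69.  96.  99.  97.  62.  69.  66.  56.  59.  54.  55.
   11.]
 [ 57.  56.  58.  68.  96.  97. 100.  97.  67.  68.  67.  55.  56.  56.
   12.]
 [ 54.  58.  67.  69.  90.  95.  98. 102.  97.  67.  65.  57.  54.  58.
   12.]
 [ 57.  58.  68.  65.  75.  92. 101.  98.  98.  65.  68.  58.  56.  56.
   13.]
 [ 58.  55.  67.  67.  69.  74.  92.  99.  99.  98.  65.  66.  58.  60.
  -19.]
 [ 55.  54.  67.  68.  70.  69.  83.  99. 102.  98.  98.  68.  57.  58.
  -14.]
 [ 56.  57.  66.  68.  67.  68.  66.  83. 100. 100. 100.  57.  60.  59.
  -12.]
 [ 58.  56.  63.  66.  68.  70.  68.  72.  91. 100.  65.  57.  57.  56.
  -13.]
 [ 57.  57.  58.  68.  68.  67.  69.  70.  73.  86.  69.  56.  57.  55.
   -7.]
 [ 55.  59.  59.  66.  68.  66.  68.  64.  65.  68.  57.  56.  60.  57.
   -8.]
 [ 58.  58.  60.  60.  69.  65.  69.  71.  70.  64.  56.  56.  56.  57.
   58.]
 [ 59.  56.  56.  62.  61.  64.  69.  64.  67.  59.  59.  56.  60.  58.
   59.]
 [ 57.  55.  54.  56.  60.  59.  53.  56.  61.  58.  60.  53.  55.   1.
    5.]
 [  2.  -2.   0.  -1.  -0.   1.  -0.   1.   1.  -1.   4.   2.   2.   4.
    5.]]
```

View pics/tz.png

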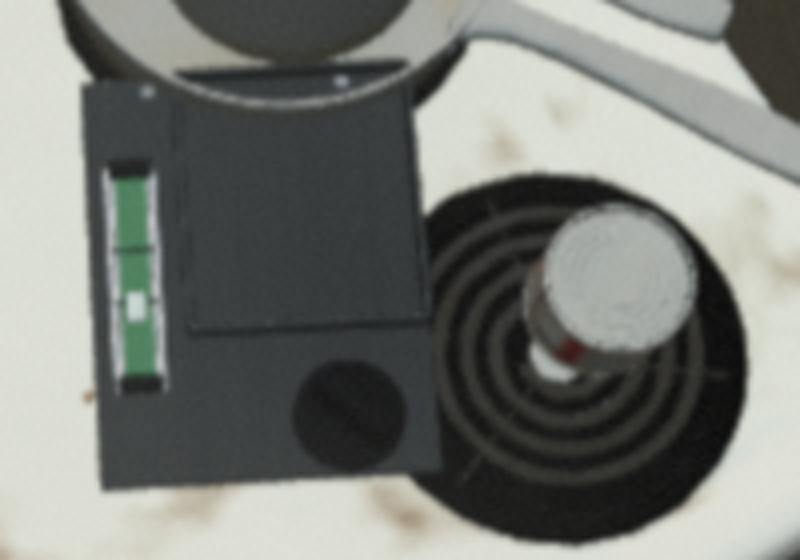

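View pics/sz.png

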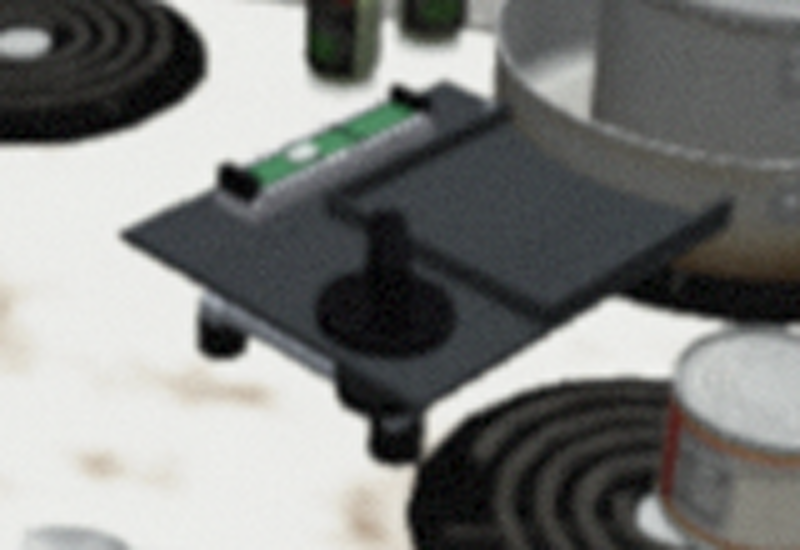

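Run:
```python
from h import *;import pickle
d=pickle.load(open("im0.pkl","rb"))
for n in("top","scene"):
    w=cloud(d[n]).reshape(-1,3)
    near=(np.hypot(w[:,0]-.505,w[:,1]+.05)<.045)
    k=w[near&(w[:,2]>.093)]
    print(n,len(k),k.mean(0).round(4),np.median(k[:,2]).round(4))
    (c,sz,a)=cv2.minAreaRect(k[:,:2].astype(np.float32));print(c,sz,a)
    _,_,V=np.linalg.svd(k[:,:2]-k[:,:2].mean(0));print("axis",V[0],np.degrees(np.arctan2(V[0][1],V[0][0])))
    f=w[near&(w[:,2]>.0625)&(w[:,2]<.075)]
    print("fl",len(f),cv2.minEnclosingCircle(f[:,:2].astype(np.float32)))
    g=w[(w[:,2]>.045)&(w[:,2]<.063)&(abs(w[:,0]-.58)<.15)&(abs(w[:,1])<.12)]
    print("plate",cv2.minAreaRect(g[:,:2].astype(np.float32)))
```

```text
top 172 [ 0.5097 -0.0515  0.0977] 0.0979
(0.5102130770683289, -0.05162893235683441) (0.045866306871175766, 0.014109482057392597) 46.22394561767578
axis [-0.67991499 -0.73329094] -132.8370003278397
fl 388 ((0.5093823671340942, -0.051684848964214325), 0.028012922033667564)
plate ((0.603849470615387, -0.016604162752628326), (0.25192174315452576, 0.18465358018875122), 1.5247788429260254)
scene 99 [ 0.5062 -0.0558  0.096 ] 0.0962
(0.5086091160774231, -0.05365278571844101) (0.04943647235631943, 0.013786183670163155) 46.99810791015625
axis [-0.6663171  -0.74566851] -131.78344899293157
fl 302 ((0.5083564519882202, -0.0544411763548851), 0.028609877452254295)
plate ((0.6018166542053223, -0.02275364100933075), (0.25446805357933044, 0.19605863094329834), 0.4756600558757782)
```

```bash
cat >> h.py <<'E'
def rpy(phi,tilt=0.0):
    z=np.array([np.cos(phi),np.sin(phi),0]);x=np.array([0,0,-1.]);y=np.cross(z,x)
    M=np.stack([x,y,z],1)
    return R.from_matrix(M).as_euler('xyz')
E
python3 - <<'E' 2>/dev/null
from h import *;from station import ctrl,solver
P=np.array([.5095,-.0525])
for phi0 in(136.7,-43.3):
  for dd in (0,-.5,-1,-1.5,-1.8):
    q=solver.inverse_kinematics([*P,.07],list(rpy(np.radians(phi0)+dd)))
    print(phi0,dd,None if q is None else np.round(q,2))
q=solver.inverse_kinematics([*P,.19],list(rpy(np.radians(136.7))));print(q)
E
```

```text
136.7 0 [ 0.24  0.65 -0.29  2.01  0.35  0.52  2.09]
136.7 -0.5 [ 0.17  0.64 -0.18  2.02  0.22  0.5   1.72]
136.7 -1 [ 0.09  0.64 -0.06  2.02  0.08  0.49  1.36]
136.7 -1.5 [ 0.01  0.64  0.05  2.02 -0.07  0.48  1.  ]
136.7 -1.8 [-0.03  0.64  0.11  2.02 -0.15  0.48  0.78]
-43.3 0 [-0.22  0.68  0.41  2.03 -0.52  0.53 -0.2 ]
-43.3 -0.5 [-0.3   0.71  0.53  2.03 -0.65  0.58 -0.57]
-43.3 -1 [-0.37  0.74  0.66  2.03 -0.78  0.63 -0.94]
-43.3 -1.5 [-0.52  0.87  0.96  2.03 -1.03  0.82 -1.2 ]
-43.3 -1.8 [-0.52  0.87  0.96  2.03 -1.03  0.82 -1.5 ]
[ 0.16858379  0.45632448 -0.17172012  1.91202831  0.10706065  0.78194513
  2.32389745]
```

```bash
python3 - <<'E' 2>/dev/null
from h import *;from station import ctrl,eyes
import pickle
P=np.array([.5095,-.0525])
ctrl.move_pose([*P,.20],list(rpy(np.radians(136.7))))
print(ctrl.read_clock(),ctrl.read_eef_pos(),ctrl.read_orientation(),ctrl.read_force())
d={n:eyes.get_image(n) for n in("wrist",'scene')};pickle.dump(d,open("im1.pkl","wb"))
for n in d: cv2.imwrite(f"pics/{n}1.png",d[n]["color"][:,:,::-1])
w=cloud(d["wrist"]).reshape(-1,3)
near=(np.hypot(w[:,0]-.509,w[:,1]+.0525)<.045)
k=w[near&(w[:,2]>.092)&(w[:,2]<.11)]
print(len(k),np.median(k,0))
print(cv2.minAreaRect(k[:,:2].astype(np.float32)))
f=w[near&(w[:,2]>.063)&(w[:,2]<.072)];print(np.median(f[:,2]),cv2.minEnclosingCircle(f[:,:2].astype(np.float32)))
E
```

```text
2.5583 [ 0.50975985 -0.05167738  0.20004094] [-1.40272593  1.57032222  0.98419595] [-0.60012933 -0.60499277 -0.29434997]
835 [ 0.50900386 -0.05433486  0.09659764]
((0.5100480914115906, -0.05349979177117348), (0.04582665115594864, 0.013859927654266357), 47.09054183959961)
0.06592597413486984 ((0.5091862678527832, -0.053161583840847015), 0.028117164969444275)
```

View pics/wrist1.png

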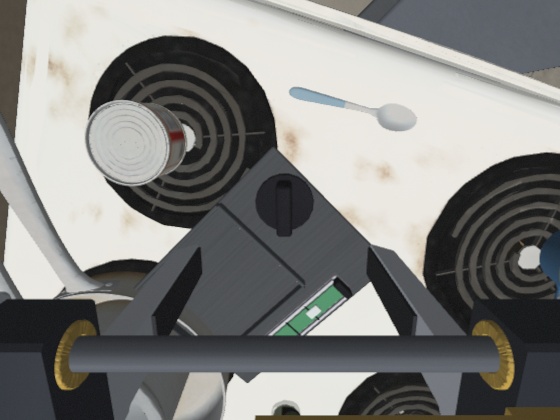

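View pics/scene1.png

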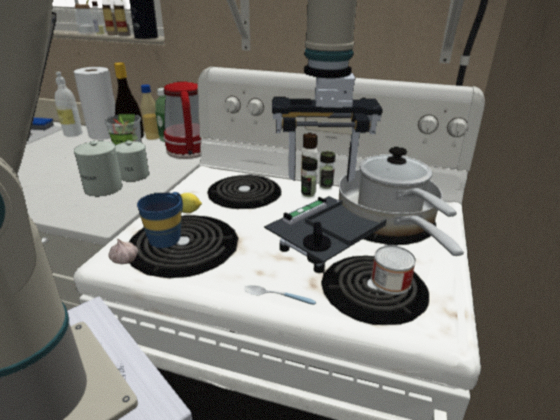

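Scene and wrist agree: knob at about (0.5095, −0.053), wing at 47°, flange upper face at 0.067. In the wrist view the wing (284,205) lies midway between the fingers, aligned with them. Now I descend and grip.

```bash
python3 - <<'E' 2>/dev/null
from h import *;from station import ctrl,eoat
P=np.array([.5095,-.053]);o=list(rpy(np.radians(136.7)))
print(ctrl.read_eef_pos())
ctrl.move_straight([*P,.08],rot=o,speed=.12); ctrl.dwell(.3)
f0=ctrl.read_force();print(ctrl.read_clock(),ctrl.read_eef_pos(),f0)
z=.073
while z>.0625:
    ctrl.move_straight([*P,z],rot=o,speed=.02); ctrl.dwell(.05)
    f=ctrl.read_force()-f0; print(z,ctrl.read_eef_pos().round(4),f.round(2))
    if f[2]>1.5: break
    z-=.0015
eoat.grip(0.0); ctrl.dwell(.2)
print(ctrl.read_clock(),ctrl.read_width(),ctrl.read_eef_pos(),(ctrl.read_force()-f0).round(2),ctrl.read_moment().round(2))
np.save("f0.npy",f0)
E
```

```text
[ 0.5097297  -0.0517133   0.19999881]
4.1083 [ 0.50976314 -0.05307459  0.080406  ] [ 0.34307809 -0.51166103  0.11524722]
0.073 [ 0.5095 -0.053   0.0729] [ 0.28  0.67 -0.42]
0.0715 [ 0.5095 -0.053   0.0715] [ 0.12  0.23 -0.52]
0.06999999999999999 [ 0.5095 -0.053   0.07  ] [-0.48  0.86  0.25]
0.06849999999999999 [ 0.5095 -0.053   0.0685] [-0.88  0.89 -0.29]
0.06699999999999999 [ 0.5095 -0.053   0.0669] [-0.42  0.55 -0.87]
0.06549999999999999 [ 0.5095 -0.053   0.0654] [-0.04  0.12 -0.07]
0.06399999999999999 [ 0.5094 -0.053   0.0639] [ 0.12  0.14 -0.22]
7.3667 0.5800358368652395 [ 0.50883447 -0.05244657  0.06387349] [-2.74  2.65  0.18] [ 0.78  0.58 -0.12]
```

The opening stopped at 0.58 (55 mm), so the tips went outside the 56 mm flange and closed on its rim. I will reopen, rise above the flange and grip the wing.

```bash
python3 - <<'E' 2>/dev/null
from h import *;from station import ctrl,eoat,eyes
P=np.array([.5095,-.053]);o=list(rpy(np.radians(136.7)));f0=np.load("f0.npy")
eoat.grip(0.9)
ctrl.move_straight([*P,.0715],rot=o,speed=.05)
eoat.grip(0.0); ctrl.dwell(.2)
print(ctrl.read_clock(),ctrl.read_width()*94,ctrl.read_eef_pos(),(ctrl.read_force()-f0).round(2),ctrl.read_moment().round(2))
for n in ("wrist","scene","top"):
    im=eyes.get_image(n);cv2.imwrite(f"pics/{n}2.png",im["color"][:,:,::-1])
E
```

```text
9.6083 14.256629369437437 [ 0.50899641 -0.05261844  0.07133579] [-1.23  2.98 -0.82] [0.62 0.49 0.2 ]
```

View pics/wrist2.png

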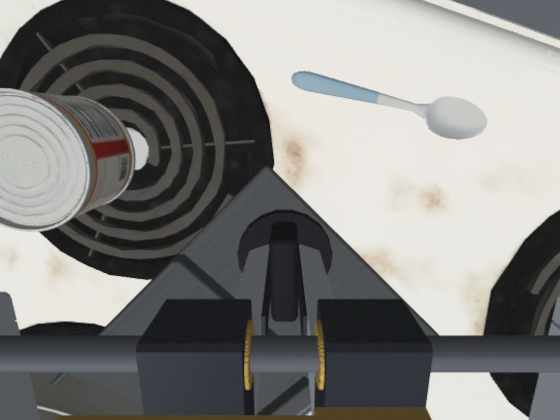

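View pics/scene2.png

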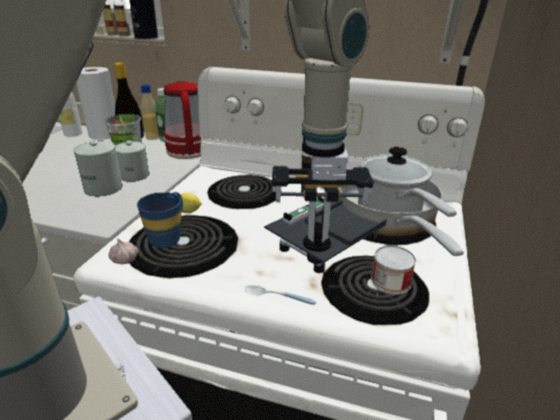

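View pics/top2.png

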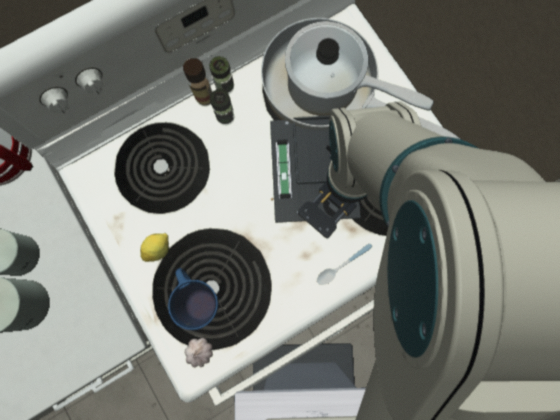

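Gripped: width 14.3 mm. The vial stays visible in the top view near (284,168). Now I press with force feedback.

```bash
cat >> h.py <<'E'
def bubble(im):
    c=im["color"].astype(float)
    g=(c[...,1]-c[...,0]>25)
    m=np.zeros_like(g);m[135:205,270:300]=True;g&=m
    ys,xs=np.nonzero(g)
    a=np.polyfit(ys,xs,1)
    yy=np.arange(130,210,.25);xx=np.polyval(a,yy)
    def samp(ch,o): return cv2.remap(c[...,ch].astype(np.float32),(xx+o).astype(np.float32)[None],yy.astype(np.float32)[None],1)[0]
    r=np.mean([samp(0,o) for o in(-1,0,1)],0);gr=np.mean([samp(1,o) for o in(-1,0,1)],0)
    y0,y1=np.percentile(ys,[1,99]);lo,hi=ys.min()-.5,ys.max()+.5
    ins=(yy>lo+2)&(yy<hi-2)
    wt=np.clip(r-110,0,None)*ins
    yb=(wt*yy).sum()/wt.sum() if wt.sum()>0 else np.nan
    mid=(lo+hi)/2
    return mid,yb,hi-lo,(mid-yb)*np.hypot(1,a[0])*SC,r[ins].max()
SC=0.00207
E
python3 - <<'E' 2>/dev/null
from h import *;from station import ctrl,eoat,eyes
P=np.array([.5095,-.053]);o=list(rpy(np.radians(136.7)));f0=np.load("f0.npy")
print(bubble(eyes.get_image("top")))
z=.066
while z>.048:
    x=P[0]-.2*(.069-z)
    ctrl.move_straight([x,P[1],z],rot=o,speed=.02)
    f=np.mean([ctrl.read_force() for _ in range(3)],0)-f0
    print(round(z,4),ctrl.read_eef_pos().round(4),f.round(2))
    if f[2]>14: break
    z-=.001 if f[2]<9 else .0005
ctrl.dwell(.7)
f=ctrl.read_force()-f0
im=eyes.get_image("top")
print(bubble(im),f,ctrl.read_moment(),ctrl.read_width()*94,ctrl.read_clock())
cv2.imwrite("pics/top3.png",cv2.resize(im["color"][100:240,240:400],None,fx=4,fy=4,interpolation=2)[:,:,::-1])
E
```

```text
(np.float64(168.5), np.float64(175.7886976559867), np.float64(50.0), np.float64(-0.015108865025696746), np.float32(206.79167))
0.066 [ 0.5082 -0.0527  0.0661] [-4.96  3.42  5.96]
0.065 [ 0.5081 -0.0527  0.0652] [-5.43  3.92  6.97]
0.064 [ 0.508  -0.0528  0.0643] [-5.1   4.02  6.94]
0.063 [ 0.5078 -0.0527  0.0635] [-5.56  4.18  8.38]
0.062 [ 0.5077 -0.0528  0.0626] [-5.05  2.87  9.94]
0.0615 [ 0.5077 -0.0528  0.0623] [-6.14  4.55 12.19]
0.061 [ 0.5076 -0.0528  0.062 ] [-6.8   2.88 12.61]
0.0605 [ 0.5076 -0.0528  0.0617] [-7.19  3.25 15.25]
(np.float64(170.0), np.float64(158.8372642672282), np.float64(51.0), np.float64(0.023134751986826674), np.float32(204.0625)) [-6.95254443  4.34178875 14.52933767] [0.76684781 1.07402846 0.19252255] 14.242851939992 12.7333
```

View pics/top3.png

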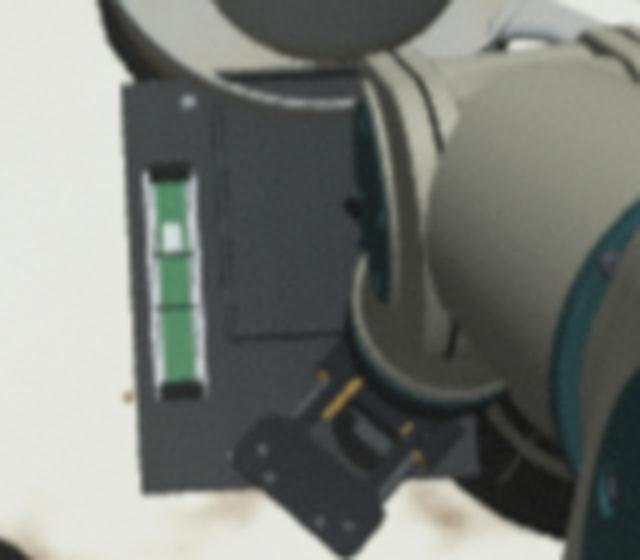

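The front is on its seat: the force slope turns stiff below z≈0.0625. The bubble is +23 mm (zoom pixel y≈237, line middle at 281), so about 0.95 rad is needed. I will press slightly more, then turn in small force-regulated steps.

```bash
cat > turn.py <<'E'
from h import *;from station import ctrl,eoat,eyes
import json,sys
f0=np.load("f0.npy")
try: S=json.load(open("s.json"))
except Exception: S=dict(x=.5073,y=-.0528,z=.0600,th=0.0)
def F(n=4): return np.mean([ctrl.read_force() for _ in range(n)],0)-f0
def go(S,T):
    pos=np.array([S["x"],S["y"],S["z"]]);d=np.linalg.norm(pos-np.array(S.get("last",[.5078,-.053,.0605])))
    ctrl.move_straight(list(pos),rot=list(rpy(np.radians(136.7)+S["th"])),speed=max(d/T,2e-4))
    S["last"]=list(pos);json.dump(S,open("s.json","w"))
def step(S,dth,T=.3,Fz=17.):
    f=F()
    S["th"]-=dth
    S["z"]+=.006*dth+np.clip((f[2]-Fz)*1.0e-4,-.0005,.0005)
    S["x"]+=np.clip(f[0]*3e-5,-2e-4,2e-4);S["y"]+=np.clip(f[1]*3e-5,-2e-4,2e-4)
    go(S,T)
    f=F();m=ctrl.read_moment()
    print(round(S["th"],3),np.round([S["x"],S["y"],S["z"]],4),ctrl.read_eef_pos().round(4),f.round(1),m.round(2),round(ctrl.read_clock(),2),flush=True)
    return f
E
python3 - <<'E' 2>/dev/null
from turn import *
go(S,.3);print(F(),ctrl.read_clock())
for i in range(4):
    f=step(S,.06)
    if f[2]>32: print("STOP");break
ctrl.dwell(.5)
print(bubble(eyes.get_image("top")),F(),ctrl.read_clock(),ctrl.read_orientation(),rpy(np.radians(136.7)+S["th"]))
E
```

```text
[-6.81376455  3.72346813 16.64118721] 13.125
-0.06 [ 0.5071 -0.0527  0.0603] [ 0.5076 -0.0528  0.0618] [-5.4  2.6 16.7] [0.6 0.9 0.1] 13.41
-0.12 [ 0.5069 -0.0526  0.0607] [ 0.5076 -0.0527  0.0621] [-5.6  3.1 15.9] [0.59 0.82 0.11] 13.68
-0.18 [ 0.5068 -0.0525  0.0609] [ 0.5075 -0.0527  0.0623] [-6.   2.3 15.1] [0.56 0.82 0.11] 13.94
-0.24 [ 0.5066 -0.0524  0.0611] [ 0.5076 -0.0526  0.0626] [-5.3  3.6 16.2] [0.59 0.83 0.08] 14.19
(np.float64(169.5), np.float64(160.67273523227985), np.float64(50.0), np.float64(0.018297135309386568), np.float32(199.875)) [-5.51651525  2.41361624 16.5805882 ] 14.7417 [-2.31003289  1.56820999 -0.16433948] [-2.14586509  1.57079633  0.        ]
```

```bash
python3 - <<'E' 2>/dev/null
from turn import *
for i in range(10):
    f=step(S,.06)
    if f[2]>32: print("STOP");break
ctrl.dwell(.6)
im=eyes.get_image("top")
print(bubble(im),F(),ctrl.read_clock(),ctrl.read_width()*94)
cv2.imwrite("pics/top4.png",cv2.resize(im["color"][100:240,240:400],None,fx=4,fy=4,interpolation=2)[:,:,::-1])
E
```

```text
-0.3 [ 0.5064 -0.0524  0.0614] [ 0.5076 -0.0526  0.0629] [-4.5  2.6 15.6] [0.62 0.76 0.07] 15.02
-0.36 [ 0.5063 -0.0523  0.0616] [ 0.5076 -0.0525  0.0632] [-5.2  3.2 15.4] [0.68 0.77 0.12] 15.27
-0.42 [ 0.5061 -0.0522  0.0618] [ 0.5076 -0.0524  0.0634] [-4.2  3.2 15.5] [0.68 0.74 0.05] 15.52
-0.48 [ 0.506  -0.0521  0.062 ] [ 0.5076 -0.0523  0.0637] [-4.3  3.  16. ] [0.68 0.72 0.06] 15.77
-0.54 [ 0.5059 -0.052   0.0623] [ 0.5076 -0.0523  0.064 ] [-4.8  2.6 15.9] [0.68 0.76 0.05] 16.02
-0.6 [ 0.5057 -0.0519  0.0625] [ 0.5076 -0.0522  0.0643] [-1.9  1.9 15.7] [0.59 0.71 0.07] 16.27
-0.66 [ 0.5057 -0.0519  0.0628] [ 0.5076 -0.0522  0.0645] [-3.3  2.3 16.2] [0.69 0.68 0.11] 16.52
-0.72 [ 0.5056 -0.0518  0.063 ] [ 0.5077 -0.0521  0.0648] [-2.   2.3 16.5] [0.64 0.63 0.1 ] 16.77
-0.78 [ 0.5055 -0.0517  0.0634] [ 0.5077 -0.0521  0.0651] [-2.2  2.4 15.2] [0.69 0.63 0.12] 17.02
-0.84 [ 0.5055 -0.0517  0.0635] [ 0.5077 -0.052   0.0653] [-3.2  2.7 15.2] [0.7  0.66 0.09] 17.27
(np.float64(169.5), np.float64(165.47940931125123), np.float64(50.0), np.float64(0.008334794745119336), np.float32(187.25)) [-1.65448269  2.82872721 15.98475519] 17.925 13.93782131108401
```

View pics/top4.png

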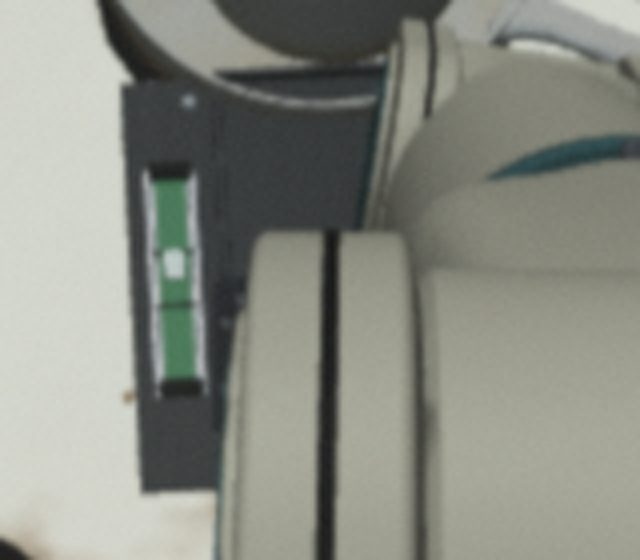

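```bash
python3 - <<'E' 2>/dev/null
from turn import *
for i in range(6):
    f=step(S,.06,Fz=18.)
    if f[2]>32: print("STOP");break
ctrl.dwell(.6)
im=eyes.get_image("top");s=eyes.get_image("scene")
print(bubble(im),F(),ctrl.read_clock(),ctrl.read_width()*94)
cv2.imwrite("pics/top5.png",cv2.resize(im["color"][100:240,240:400],None,fx=4,fy=4,interpolation=2)[:,:,::-1])
cv2.imwrite("pics/scene5.png",cv2.resize(s["color"][180:290,240:400],None,fx=5,fy=5,interpolation=2)[:,:,::-1])
E
```

```text
-0.9 [ 0.5054 -0.0516  0.0637] [ 0.5077 -0.052   0.0655] [-2.3  2.3 16.2] [0.67 0.71 0.13] 18.18
-0.96 [ 0.5053 -0.0515  0.0639] [ 0.5078 -0.0519  0.0658] [-1.5  3.  16.9] [0.7  0.66 0.14] 18.43
-1.02 [ 0.5053 -0.0514  0.0641] [ 0.5078 -0.0518  0.066 ] [-1.7  3.1 16.7] [0.7  0.65 0.14] 18.68
-1.08 [ 0.5052 -0.0513  0.0644] [ 0.5078 -0.0518  0.0663] [-1.1  2.9 16.1] [0.63 0.67 0.12] 18.93
-1.14 [ 0.5052 -0.0512  0.0645] [ 0.5079 -0.0517  0.0665] [-1.8  2.1 15.7] [0.69 0.65 0.06] 19.18
-1.2 [ 0.5051 -0.0512  0.0646] [ 0.508  -0.0517  0.0667] [-0.9  2.3 17.3] [0.6  0.71 0.15] 19.43
(np.float64(150.5), nan, np.float64(12.0), np.float64(nan), np.float32(75.166664)) [-1.52988198  3.54779975 17.55028558] 20.125 14.097996158739154
```

View pics/top5.png

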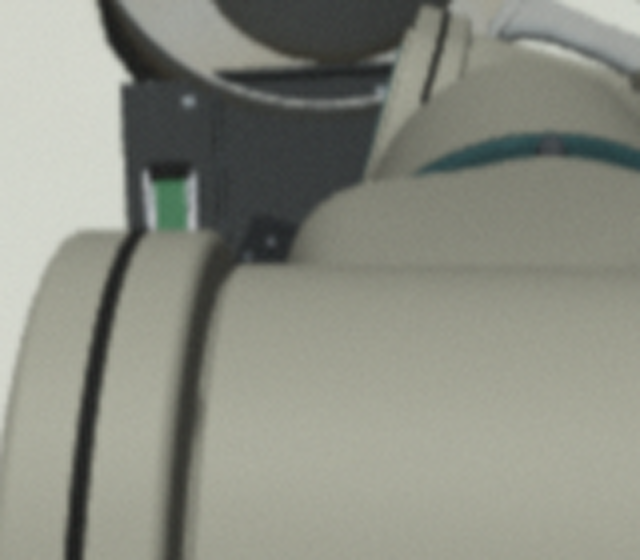

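View pics/scene5.png

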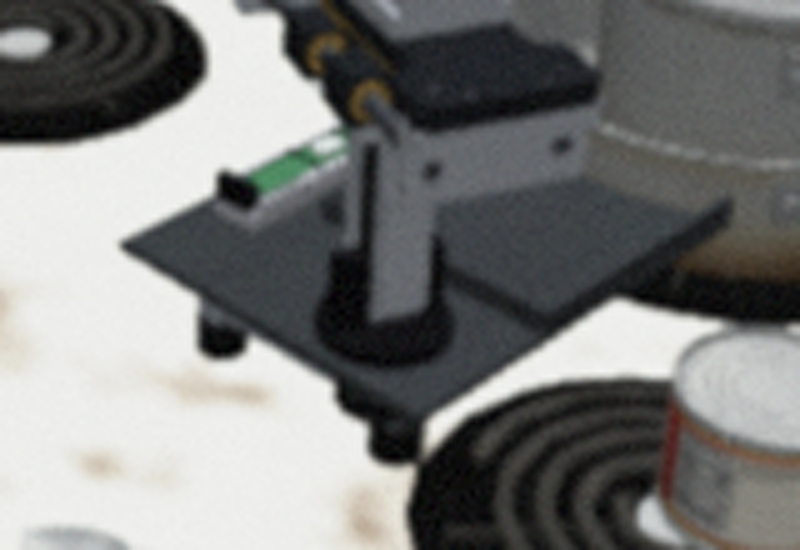

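```bash
python3 - <<'E' 2>/dev/null
from turn import *
for i in range(3):
    f=step(S,.06,Fz=18.)
ctrl.dwell(.7)
s=eyes.get_image("scene");t=eyes.get_image("wrist")
import pickle;pickle.dump((s,t),open("im6.pkl","wb"))
print(F(),ctrl.read_clock(),ctrl.read_eef_pos())
# vial model
d=pickle.load(open("im0.pkl","rb"));tp=d["top"]
# plate yaw from top green strip end points at z~.066
c=tp["color"].astype(int);g=(c[...,1]-c[...,0]>25);m=np.zeros_like(g);m[135:205,270:300]=1;g&=m
w=cloud(tp)[g];w=w[np.isfinite(w).all(1)]
ctr=w.mean(0);_,_,V=np.linalg.svd(w[:,:2]-ctr[:2]);ax=V[0]*np.sign(V[0][0]);print("vial",ctr,"axis",ax)
mid=np.array([*ctr[:2],.0635+.0])
img=cv2.resize(s["color"][180:290,240:400],None,fx=5,fy=5,interpolation=2)[:,:,::-1].copy()
cv2.imwrite("pics/scene6r.png",img)
for z in(.064,):
  for sv in(-.052,-.0135,0,.0135,.052):
    p=pix(s,[ctr[0]+ax[0]*sv,ctr[1]+ax[1]*sv,z])[0];q=((p-[240,180])*5+2).astype(int);print(sv,q)
    cv2.circle(img,tuple(int(v) for v in q),3,(0,0,255),-1)
cv2.imwrite("pics/scene6.png",img)
cv2.imwrite("pics/wrist6.png",t["color"][:,:,::-1])
E
```

```text
-1.26 [ 0.5051 -0.0511  0.065 ] [ 0.5081 -0.0517  0.0671] [-1.2  2.7 16.7] [0.6  0.58 0.16] 20.38
-1.32 [ 0.5051 -0.051   0.0652] [ 0.5082 -0.0516  0.0673] [-2.1  2.8 17.5] [0.58 0.63 0.14] 20.63
-1.38 [ 0.505  -0.0509  0.0655] [ 0.5082 -0.0516  0.0676] [-1.5  2.1 16.3] [0.54 0.53 0.12] 20.89
[-1.10718364  2.08705591 17.25575811] 21.6917 [ 0.50823651 -0.05160836  0.06764456]
vial [0.58261394 0.05205308 0.06812122] axis [0.99954138 0.03028259]
-0.052 [245 185]
-0.0135 [307 154]
0 [328 143]
0.0135 [348 133]
0.052 [404 105]
```

View pics/scene6r.png

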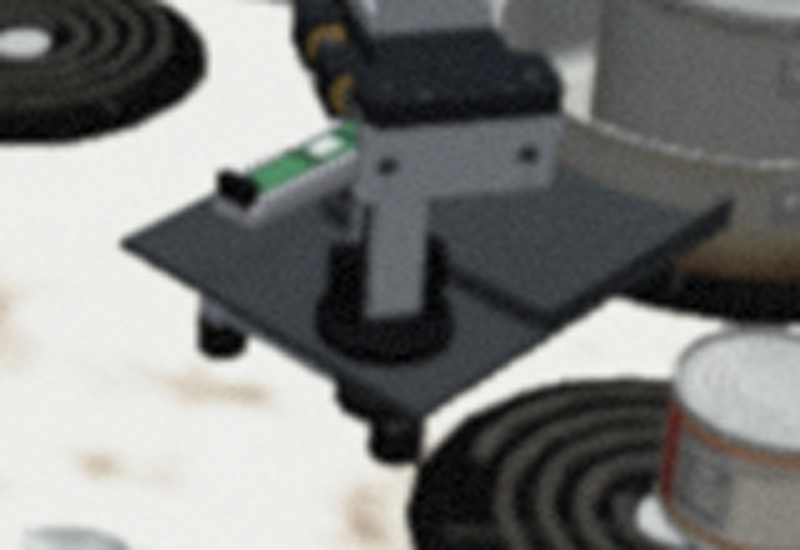

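View pics/scene6.png

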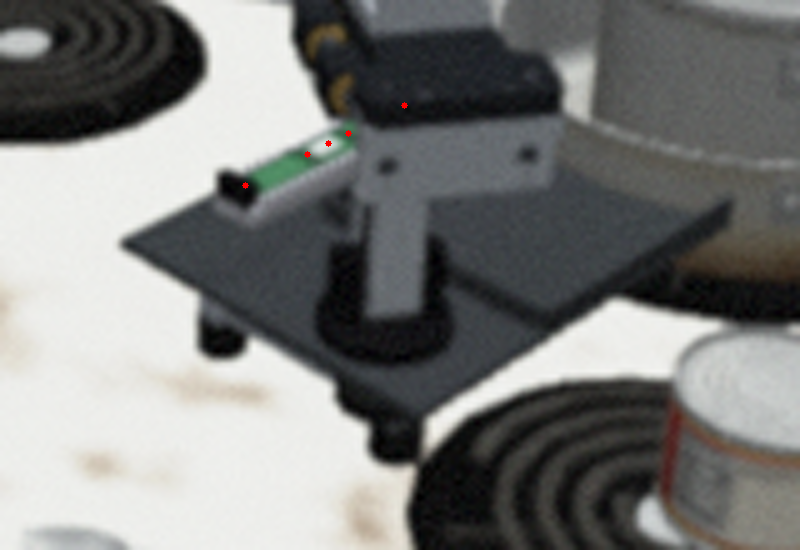

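View pics/wrist6.png

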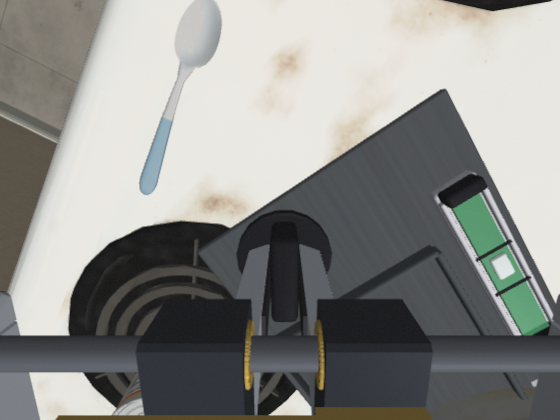

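The wrist view shows the vial clearly: lines near (493,250) and (513,290), bubble at (503,267). I will measure it closely.

Run:
```python
from h import *;import pickle
s,t=pickle.load(open("im6.pkl","rb"))
a=t["color"][160:360,430:560];cv2.imwrite("pics/wz6.png",cv2.resize(a,None,fx=3,fy=3,interpolation=2)[:,:,::-1][:600])
c=t["color"].astype(np.float32)
p0=np.array([478,216.]);
# axis by green+white mask
g=(c[...,1]-c[...,0]>25);m=np.zeros_like(g);m[185:335,440:560]=1;g&=m
ys,xs=np.nonzero(g);a=np.polyfit(ys,xs,1);print(a,ys.min(),ys.max())
yy=np.arange(200,325,.5);prof=[]
for o in(-6,-5,5,6,-7,7):
    prof.append(cv2.remap(c.mean(2),(np.polyval(a,yy)+o).astype(np.float32)[None],(yy-o*a[0]).astype(np.float32)[None],1)[0])
pr=np.mean(prof,0)
pc=cv2.remap(c[...,0],np.polyval(a,yy).astype(np.float32)[None],yy.astype(np.float32)[None],1)[0]
for y,p,q in zip(yy,pr,pc):
    if 230<y<305: print(y,int(p),int(q),end=' | ')
```

```text
[  0.51754328 363.38509929] 193 334
230.5 118 89 | 231.0 118 89 | 231.5 118 90 | 232.0 118 91 | 232.5 118 90 | 233.0 118 90 | 233.5 119 90 | 234.0 119 91 | 234.5 119 91 | 235.0 119 91 | 235.5 118 90 | 236.0 119 90 | 236.5 119 90 | 237.0 119 91 | 237.5 119 90 | 238.0 119 90 | 238.5 119 90 | 239.0 119 91 | 239.5 119 91 | 240.0 119 91 | 240.5 119 90 | 241.0 119 90 | 241.5 119 90 | 242.0 119 90 | 242.5 119 90 | 243.0 119 90 | 243.5 120 90 | 244.0 119 90 | 244.5 119 89 | 245.0 120 89 | 245.5 120 90 | 246.0 120 91 | 246.5 120 91 | 247.0 120 90 | 247.5 118 89 | 248.0 110 86 | 248.5 91 70 | 249.0 67 52 | 249.5 47 41 | 250.0 39 34 | 250.5 39 36 | 251.0 48 42 | 251.5 69 57 | 252.0 95 74 | 252.5 112 84 | 253.0 118 90 | 253.5 120 92 | 254.0 120 93 | 254.5 118 91 | 255.0 113 89 | 255.5 111 102 | 256.0 117 117 | 256.5 124 126 | 257.0 134 134 | 257.5 146 150 | 258.0 163 169 | 258.5 179 190 | 259.0 190 209 | 259.5 195 215 | 260.0 196 218 | 260.5 197 219 | 261.0 197 219 | 261.5 197 219 | 262.0 197 219 | 262.5 197 219 | 263.0 197 220 | 263.5 198 220 | 264.0 198 220 | 264.5 198 220 | 265.0 199 220 | 26
[... 500 characters left out ...]
 | 281.5 125 95 | 282.0 125 96 | 282.5 125 96 | 283.0 125 96 | 283.5 124 95 | 284.0 112 91 | 284.5 91 69 | 285.0 64 45 | 285.5 44 39 | 286.0 39 38 | 286.5 42 41 | 287.0 56 44 | 287.5 80 64 | 288.0 102 84 | 288.5 117 92 | 289.0 124 97 | 289.5 125 97 | 290.0 125 97 | 290.5 125 97 | 291.0 125 98 | 291.5 125 97 | 292.0 125 98 | 292.5 126 98 | 293.0 126 97 | 293.5 126 98 | 294.0 126 97 | 294.5 126 97 | 295.0 126 97 | 295.5 126 97 | 296.0 126 97 | 296.5 126 98 | 297.0 126 98 | 297.5 127 98 | 298.0 127 98 | 298.5 126 98 | 299.0 126 97 | 299.5 127 98 | 300.0 127 99 | 300.5 127 99 | 301.0 127 99 | 301.5 127 99 | 302.0 127 99 | 302.5 127 99 | 303.0 128 99 | 303.5 128 99 | 304.0 127 99 | 304.5 127 99 |
```

View pics/wz6.png

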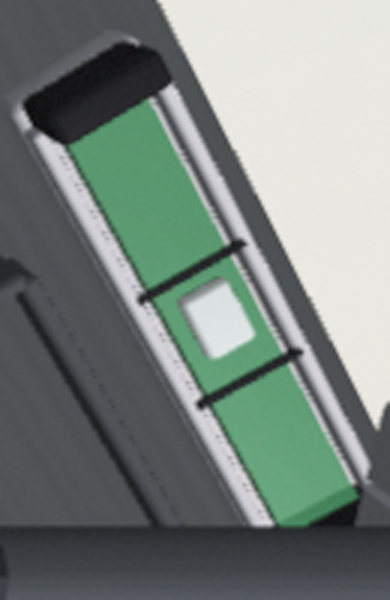

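The lines are at rows 250.3 and 286.1 (middle 268.2) and the bubble centre is at 267.2, about −0.8 mm. That agrees with the height-based estimate (−0.5 mm). I'll do a final stability check and hand in.

```bash
python3 - <<'E' 2>/dev/null
from turn import *
from station import ticket
ctrl.dwell(.8)
t=eyes.get_image("wrist")
c=t["color"].astype(np.float32);yy=np.arange(245,292,.25)
q=cv2.remap(c[...,0],np.polyval([0.51754,363.385],yy).astype(np.float32)[None],yy.astype(np.float32)[None],1)[0]
b=yy[q>150];mid=(250.3+286.1)/2
off=(b.mean()-mid)*27/35.8;f=F(8)
print("bubble mm",off,f,ctrl.read_width()*94,ctrl.read_eef_pos(),ctrl.read_clock())
if abs(off)<3 and 12<f[2]<25: ticket.job_done();print("handed in",ctrl.read_clock())
E
```

```text
bubble mm -0.9050279329609282 [-0.8926908   2.62543815 17.12795213] 14.080542903232704 [ 0.50822693 -0.051604    0.06762987] 22.5417
the job is handed in; nothing more can be done
the job is handed in; nothing more can be done
```

The griddle is level and the job is handed in at about 22.5 s. The arm is still gripping the knob and pressing the foot on its seat; no verdict was reported.

**What I did:** I gripped the knob's wing from above, pressed the front down until the force turned stiff, and turned the knob clockwise. At the seat the bubble read about +23 mm. I turned the tool 1.38 rad in small steps, holding about 17 N down.

**Last checks:**
- **Bubble:** it sits about 0.9 mm frontward of the middle, between the lines, and held steady through the last 0.8 s or so.
- **Press:** 17 N down in total. Taking off the spring leaves roughly 10 N on the foot; I estimated this, as the foot force is not read directly.
- **Grip:** the fingers are still closed on the wing at 14.1 mm.

**What went wrong or disagreed:**
- **First grip:** my first closing landed on the flange's rim, because the fingertips went outside it. I opened, rose and gripped the wing properly before pressing.
- **Turn rate:** the bubble moved about 17 mm per rad of tool turn, not 24, so the fingers and knob slipped or had some play. I therefore went by the bubble rather than the angle.
- **Top camera:** the arm blocked its view of the vial near the end, so I used the wrist and scene cameras instead.
- **Bystanders:** I made no separate final measurement of them. None looked moved in the pictures I took, and nothing touched them as far as I could see.

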